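Stow the paste pots on the sliding drying rack

ROBOT

A 7-joint arm with a two-finger parallel gripper is mounted at the origin on the work surface. World frame = base frame: x ahead of the robot, y to its left, z up, the work surface at z = 0. Lengths are in m, angles in rad, forces in N, time in s.
With the tool pointing down it reaches from about 0.425 to 0.925 m from the base axis. Payload 6.8 kg.
Tool frame: the origin (TCP) lies on the front face of the gripper's body, between the roots of the fingers; the fingertips stand 73 mm ahead of it and the grasp point (between the pads) lies r.pinch_z ahead of it (r.pinch_z is the distance from the TCP to the grasp point, in m); z points along the fingers, y is the direction in which the jaws open and shut (so a half turn about z gives the same grasp; the last joint's range is limited). The gripper opens to 85 mm and grips with 20 to 120 N. Pads are 22 mm wide; open, the fingers measure 114 mm over their backs; the gripper's body (76 mm by 85 mm) begins 54 mm behind the grasp point. The pads swing forward as they close: fully open they stand 13 mm farther back than shut.
Start: joints at [1.052, 0.477, 0.022, 1.555, -0.011, 1.109, -0.083], TCP at [0.27, -0.619, 0.304] pointing down, gripper open.
Joint ranges: [-2.96, 2.96], [-0.34, 2.1], [-1.41, 1.46], [0.24, 2.44], [-1.37, 4.51], [0.17, 1.92], [-2.96, 2.96]. Speed limits (rad/s): [2.39, 2.39, 3.14, 3.14, 3.14, 3.14, 3.14].

INTERFACE

Orientations are given as a rotation vector (axis times angle).
In Python, from bench import readout, grab_frame, r, search_frame, masks_of, tip_of gives the robot as it stands.
- The arm moves only by the tool step_arm, never from a script. Its argument "commands" is a list of rows, each a list of 7 numbers: the shift along the tool's x, y, z as a fraction of full scale, then the turn, a rotation vector about the tool's x, y, z as a fraction of full scale, then the gripper's target within -1 to 1 (shut at 1, half-way at 0, fully open at -1). In form: [[tx, ty, tz, ax, ay, az, hand], ...]. A call has exactly 10 rows; each row is the pose to reach, as a shift and turn from the pose measured when the call began, along the tool's axes at that moment, turning the shorter way round; what a row does not reach only later rows make up. Full scale, the value 1, is 500 mm for a shift and 360 degrees for a turn. A row lasts 1/8 s, in which the tool goes at most 62.5 mm and 10.7 degrees, less where a joint would pass 70% of its speed; a pose out of reach is approached as far as the arm can. A call with a number of a shift or a turn outside -1 to 1 is refused whole. A call with a gripper value outside its range is refused whole. The fingers move at their own pace and stop on an object; "newtons" is the grip in N (left out, the last holds). Time passes only in rows, so rows that repeat a pose let the fingers close, or fill a call up. It gives the time, the measured TCP pose, the force and the opening at its end, in the units of the state.
- readout.get_obs(): the state, without advancing time (a new reading comes with each control period).
- grab_frame(name): name is "side" or "top"; returns a dict with "img" (384x512x3 uint8, red, green, blue), "K" (3x3 intrinsics, pixels), "D" ([k1, k2, p1, p2, k3] as OpenCV has them; the pictures are not rectified), "world_to_cam" (4x4, takes a point from world to camera coordinates). Camera axes: x right, y down, z forward; pixel columns grow to the right and rows downward; lengths in m; the calibration is good to about 2 mm. A picture is of the moment at which its call begins. There is no depth.
- r.hand_in(): hands the job in, once; it reports no verdict.
Trained networks look in a picture, given as the dict that the camera call returned (one of the last four; its "shot" number tells which), for a name from the list of things; names that differ only in an ending like _2 or _b are one class to them, and where a whole thing is asked for, a point or a joint stands for the part that bears it (a point fixed in the world has none). Each returns a list of dicts, best first, with "p" (0 to 1); they miss things now and then, are a little off and sometimes report something else, mostly with a low value. They report only what shows in the picture. A call takes as long as a camera call.
- search_frame(thing, picture): "extent" ([centre column, centre row, width, height] in pixels, round what is visible of it).
- masks_of(thing, picture): "pixels" (384x512 bool, what is visible of it) and "extent" ([centre column, centre row, width, height] in pixels, round what is visible of it).
- tip_of(thing, picture): "point" ([column, row] in pixels: a listed point, or the origin of a listed thing).
The state is a dict: "clock": time; "joints": joint angles; "qvel": joint speeds; "tau": joint torques, N m; "tcp_pos": TCP position; "orientation": TCP orientation; "contact_force": force on the tool from outside, world axes, zero at the start; "moment": the same for the moment, N m; "grip_width": finger opening in m.
Only numpy, scipy, OpenCV 4.12 (cv2) and the standard library are available. Lean on these libraries where they do the work, as an engineer would, in place of code of your own. Each camera call takes 0.05 s, during which the arm holds its last target. There are 200 camera calls.

TASK

Put the paste pots away: draw the sliding hook rack fully out from under its clear dust cover (its lock may or may not be on, which only trying the rack will tell; a quarter turn of the knob changes it), hang every pot standing on the table by its handle on a hook of its own while the rack is out, and then slide the rack with its pots fully home under the cover. Leave the glue bottle, the jar and the spatula where they are.

Things in the scene. Friction and masses are not known exactly. Their poses are not given: they have to be found in the camera images.
- rack (a joint): how far the sliding rack is drawn out, m: 0 = home under the cover, 0.40 = fully out at its end stop (to the robot's right, -y of the track). 2.5 N of friction; stays where left. When locked, the parked rack still gives up to 35 mm, then stops dead; if it moves 60 mm it is free. Turning the knob with the rack out may bar its way home
- knob_grip (a point): on the axis of the lock knob, 86 mm above the table: plain round black knob, axis upright, 46 mm across, 62 to 102 mm above the table, on a grey housing at the rack's right end, 110 mm from the cover's edge; the rack can be drawn and pushed by it. It turns endlessly (0.6 N m); a hidden cam locks or frees the parked rack, a quarter turn (1.5 rad) either way changes it; nothing shows which. x, y, z as the track
- hook1 (a point): hook nearest the knob, 165 mm from it. Each hook is two parallel 8 mm steel prongs pointing to -x (to the robot), 52 mm between centre lines, each bent to a V. The point is where the middle of a pot's crossbar lies when it rests in both Vs, gripper between the prongs, pot uprights outside them. Moves with the rack; axes as the track's
- hook2 (a point): middle hook, 285 mm from the knob; made as hook1. The prongs' upturned tips stand 40 mm in front (-x) of this point and 36 mm higher, so a crossbar must come over them from above; behind, the prongs slope up to the rack's top bar, whose front face is 67 mm behind this point and whose top is 45 mm above it
- hook3 (a point): hook farthest from the knob, 405 mm from it; made as hook1. With the rack fully out, all three hooks are clear of the cover (hook3 is 110 mm short of its edge); parked, all are under it. A hung pot's foot is 140 mm below the hook point
- pot1_grip (a point): aluminium paste pot, open, round, 91 mm across the rim, 70 mm deep, under 0.4 kg, with a stiff square handle: two 8 mm uprights 96 mm apart rise to a straight 8 mm crossbar 140 mm above the foot, a black sleeve 28 mm long, 16 mm thick round its middle. The point is the middle of the sleeve on the handle's crossbar, where to grip: z up along the pot, y along the crossbar. May be absent
- pot2_grip (a point): paste pot, same as pot1. The point is the middle of the sleeve on the handle's crossbar, where to grip: z up along the pot, y along the crossbar. Stands upright on the table at the start; may be absent
- pot3_grip (a point): paste pot, same as pot1. The point is the middle of the sleeve on the handle's crossbar, where to grip: z up along the pot, y along the crossbar. Stands upright on the table at the start; may be absent
- track: fixed aluminium track lying across the table beyond the pots; origin on the table under its centre line; x away from the robot, y along it to the left, z up. Its cover is a clear plastic roof, underside 320 mm (rim 312 mm) above the table, from 155 to 575 mm along y and -98 to +88 mm along x, open at front and ends, on two posts at the back
- glue_mid (a point): bystander: white glue bottle, 54 mm across, 150 mm tall; the point is half-way up
- jar_mid (a point): bystander: glass jar with steel lid, 64 mm across, 75 mm tall; the point is half-way up
- spatula: bystander: wooden-handled spatula lying on the table

How it is judged:
By the outcome, as a careful person would: the job done as asked, in the order asked, and still so for the second after the job is handed in, with the robot touching nothing.
Of pot1, pot2, pot3 only 2 to 3 are there at a start; the rules pass over those that are not, and their reading is None.
At some moment in a run one of pot1, pot2, pot3 may be knocked a few centimetres aside while the robot is not near it.
It also fails if it takes over 210 s, if anything falls off the work surface, if the arm or the gripper's body presses on something with over 40 N, if the wrist force passes 120 N, or if a joint passes its speed limit or range.

## Working session

There is one attempt and no reset: what is moved stays moved. The work goes in short steps, Python scripts to look and compute and a tool call to move; the robot and the scene stay as the last step left them, time stands still between calls to the robot, and variables do not carry over. Pictures are saved under pics/ and viewed, about 12 in all and at most 16, crops included, and the job is handed in when it is done.

Besides the shell and the picture viewer there is one more tool, called after "Emit:" as name(argument=value, ...) on one line, values as JSON. step_arm: Moves the arm, as the interface text tells. Its arguments: {"type":"object","properties":{"commands":{"type":"array"},"newtons":{"type":"number"}},"required":["commands"]}

```bash
ls; mkdir -p pics
cat > h.py <<'E'
import numpy as np, cv2
from bench import readout, grab_frame, r, search_frame, masks_of, tip_of
from scipy.spatial.transform import Rotation as R
def proj(f,P):
    P=np.atleast_2d(P).astype(float); M=f["world_to_cam"]
    return cv2.projectPoints(P,cv2.Rodrigues(M[:3,:3])[0],M[:3,3],f["K"],np.array(f["D"],float))[0][:,0]
def ray(f,px):
    u=cv2.undistortPoints(np.array([[px]],float),f["K"],np.array(f["D"],float))[0,0]
    M=np.array(f["world_to_cam"]); Rm=M[:3,:3]; c=-Rm.T@M[:3,3]
    return c,Rm.T@np.array([u[0],u[1],1.])
def atz(f,px,z):
    c,d=ray(f,px); return c+d*(z-c[2])/d[2]
def tri(fs,pxs):
    A=np.zeros((3,3));b=np.zeros(3);L=[]
    for f,p in zip(fs,pxs):
        c,d=ray(f,p); d=d/np.linalg.norm(d);Q=np.eye(3)-np.outer(d,d);A+=Q;b+=Q@c;L.append((c,Q))
    x=np.linalg.solve(A,b); return x,[round(float(np.linalg.norm(Q@(x-c)))*1000,1) for c,Q in L]
def save(f,name,crop=None,s=1):
    im=f["img"][:,:,::-1]
    if crop: im=im[crop[1]:crop[3],crop[0]:crop[2]]
    cv2.imwrite("pics/"+name,cv2.resize(im,None,fx=s,fy=s,interpolation=cv2.INTER_CUBIC))
def goal(p,rv=None,yaw=None):
    """fractions from current pose to TCP pose p; yaw = world angle of tool y axis for tool down"""
    o=readout.get_obs(); R0=R.from_rotvec(o["orientation"])
    s=R0.inv().apply(np.array(p)-o["tcp_pos"])/.5
    if yaw is not None:
        best=None
        for k in (0,np.pi):
            y=np.array([np.cos(yaw+k),np.sin(yaw+k),0]);z=np.array([0,0,-1.]);x=np.cross(y,z)
            t=(R0.inv()*R.from_matrix(np.c_[x,y,z])).as_rotvec()
            if best is None or np.linalg.norm(t)<np.linalg.norm(best): best=t
    else: best=np.zeros(3)
    return np.round(s,4),np.round(best/(2*np.pi),4)
E
python3 - <<'E'
from h import *
a=grab_frame("side");b=grab_frame("top")
save(a,"s0.png",s=1.5);save(b,"t0.png",s=1.5)
print(r.pinch_z,{k:np.round(v,3) for k,v in readout.get_obs().items()})
for f in (a,b):
    M=np.array(f["world_to_cam"]);print("cam",-M[:3,:3].T@M[:3,3])
for t in ["pot1_grip","knob_grip","hook1","hook2","hook3","track","glue_mid","jar_mid","spatula"]:
    for f,n in ((a,"side"),(b,"top")):
        print(t,n,[(np.round(x["point"]).tolist(),round(x["p"],2)) for x in tip_of(t,f)][:5])
E
```

```text
pics
0.0539 {'clock': np.float64(0.1), 'joints': array([ 1.052,  0.478,  0.022,  1.556, -0.012,  1.109, -0.083]), 'qvel': array([ 0.   , -0.001,  0.001, -0.003,  0.   , -0.   , -0.001]), 'tau': array([ 4.0000e-03, -5.9777e+01,  1.6140e+00, -2.8195e+01,  1.3000e-02,
        5.0000e-03,  0.0000e+00]), 'tcp_pos': array([ 0.269, -0.618,  0.303]), 'orientation': array([-3.074e+00, -6.400e-01,  1.000e-03]), 'contact_force': array([-0.778, -0.545, -0.641]), 'moment': array([-0.   , -0.001,  0.029]), 'grip_width': np.float64(0.085)}
cam [ 0.03961023 -1.5062785   1.00615865]
cam [ 0.42041554 -0.08215089  1.55813824]
pot1_grip side []
pot1_grip top []
knob_grip side [([267.0, 187.0], 0.78)]
knob_grip top [([221.0, 166.0], 0.83)]
hook1 side [([256.0, 138.0], 0.92), ([247.0, 133.0], 0.7), ([261.0, 148.0], 0.67)]
hook1 top [([166.0, 158.0], 0.57)]
hook2 side [([256.0, 138.0], 0.92), ([247.0, 133.0], 0.7), ([261.0, 148.0], 0.67)]
hook2 top [([166.0, 158.0], 0.57)]
hook3 side [([256.0, 138.0], 0.92), ([247.0, 133.0], 0.7), ([261.0, 148.0], 0.67)]
hook3 top [([166.0, 158.0], 0.57)]
track side [([283.0, 208.0], 0.69)]
track top [([240.0, 147.0], 0.98)]
glue_mid side [([214.0, 163.0], 0.53)]
glue_mid top [([100.0, 213.0], 0.89)]
jar_mid side [([262.0, 277.0], 0.88)]
jar_mid top [([379.0, 225.0], 0.84)]
spatula side [([300.0, 308.0], 0.84)]
spatula top [([415.0, 203.0], 0.86)]
```

View pics/s0.png

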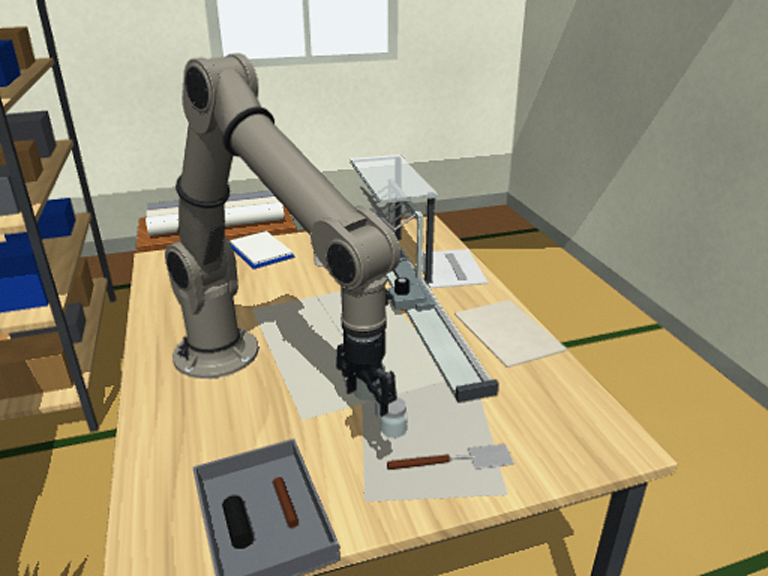

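View pics/t0.png

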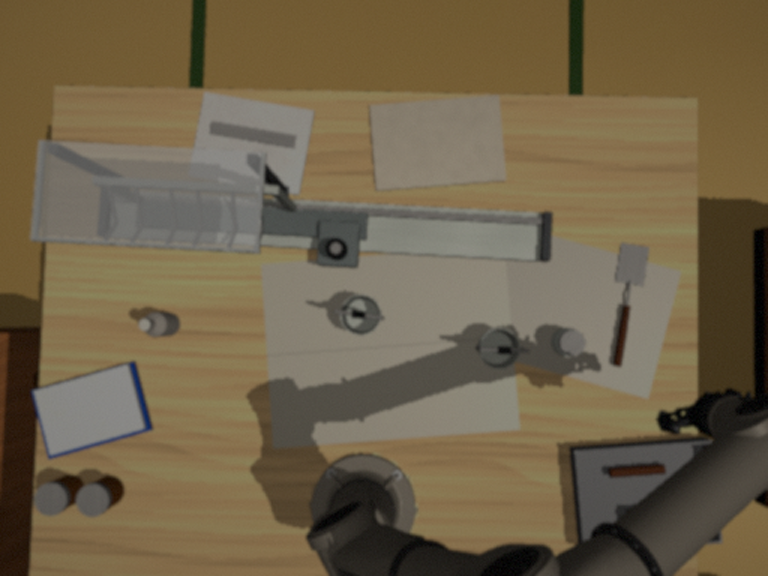

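Run:
```python
from h import *
a=grab_frame("side");b=grab_frame("top")
for t in ["pot1_grip","pot2_grip","pot3_grip"]:
    for f,n in ((a,"side"),(b,"top")):
        print(t,n,[(np.round(x["point"]).tolist(),round(x["p"],2)) for x in tip_of(t,f)][:5],[(np.round(x["extent"]).tolist(),round(x["p"],2)) for x in search_frame(t,f)][:5])
print(tri([a,b],[tip_of("knob_grip",a)[0]["point"],tip_of("knob_grip",b)[0]["point"]]))
print(atz(b,tip_of("track",b)[0]["point"],0), atz(a,tip_of("track",a)[0]["point"],0))
print(tri([a,b],[tip_of("jar_mid",a)[0]["point"],tip_of("jar_mid",b)[0]["point"]]))
print(tri([a,b],[tip_of("glue_mid",a)[0]["point"],tip_of("glue_mid",b)[0]["point"]]))
for x in tip_of("hook1",a): print(x["point"])
```

```text
pot1_grip side [([248.0, 131.0], 0.48), ([213.0, 162.0], 0.4)] [([270.0, 173.0, 44.0, 71.0], 0.3)]
pot1_grip top [] []
pot2_grip side [] []
pot2_grip top [([241.0, 208.0], 0.87)] [([239.0, 211.0, 29.0, 30.0], 0.8)]
pot3_grip side [] [([247.0, 254.0, 22.0, 19.0], 0.57)]
pot3_grip top [([335.0, 234.0], 0.59), ([412.0, 203.0], 0.24)] [([334.0, 234.0, 34.0, 28.0], 0.81)]
(array([0.5622457 , 0.06297986, 0.0934636 ]), [7.0, 7.0])
[0.63009088 0.02268181 0.        ] [0.63632568 0.00556208 0.        ]
(array([ 0.38489769, -0.44609792,  0.03400374]), [2.8, 2.8])
(array([0.40395119, 0.46284992, 0.0672023 ]), [9.6, 9.6])
[248.3, 130.4]
[261.0, 150.4]
```

The side view shows the arm hiding the pots. The top view shows two pots at about (240,209) and (335,234), the knob at (223,165), the jar at (380,228), the glue at (100,215), and the rack parked. Next I'll get the track yaw and the pot poses.

Run:
```python
from h import *
a=grab_frame("side");b=grab_frame("top")
for n,z in (("track",0.0),("rack",0.06),("knob_grip",.102)):
    for m in masks_of(n,b)[:2]:
        px=np.argwhere(m["pixels"])[:,::-1].astype(float)
        P=np.array([atz(b,p,z)[:2] for p in px[::3]])
        print(n,round(m["p"],2),np.round(m["extent"]),cv2.minAreaRect((P*1000).astype(np.float32)))
for p in [x["point"] for x in tip_of("pot2_grip",b)]: print("pot",p,atz(b,p,.14))
print("knob",atz(b,tip_of("knob_grip",b)[0]["point"],.086), atz(a,tip_of("knob_grip",a)[0]["point"],.086))
save(b,"t1.png",(20,90,380,260),2.2)
```

```text
track 0.81 [195. 134. 353.  87.] ((671.3011474609375, 183.11837768554688), (1208.369873046875, 253.26632690429688), 86.3029556274414)
rack 0.76 [209. 151.  74.  57.] ((617.3563232421875, 127.8607177734375), (244.91741943359375, 141.55653381347656), 75.38224792480469)
knob_grip 0.88 [208. 151.  72.  52.] ((610.66748046875, 121.02725219726562), (240.17364501953125, 139.36253356933594), 74.86463928222656)
pot [239.4, 208.0] [0.43279065 0.00909523 0.14      ]
knob [0.57154282 0.06679609 0.086     ] [0.57682587 0.09772779 0.086     ]
```

View pics/t1.png

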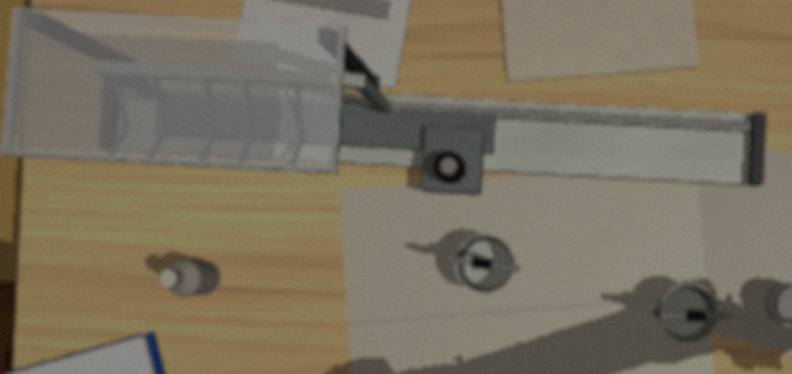

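Run:
```python
from h import *
b=grab_frame("top")
c=lambda u,v:(u/2.2+20,v/2.2+90)
def L(n,p,q,z):
    P=atz(b,c(*p),z);Q=atz(b,c(*q),z);d=P-Q;print(n,P.round(3),Q.round(3),"x per y slope",round(d[0]/d[1],4),"ang",round(np.degrees(np.arctan2(d[1],d[0])),1))
L("front",(340,164),(745,184),.02)
L("cover",(5,153),(335,172),.312)
L("coverback",(15,9),(345,27),.312)
L("endblk",(752,113),(748,184),.03)
L("pot2",(455,257),(518,268),.14)
L("pot3",(655,310),(735,316),.14)
for n,p,z in (("knob",(447,166),.102),("p2",(482,263),.148),("p3",(696,315),.148)): print(n,atz(b,c(*p),z).round(4))
print([goal(atz(b,c(447,166),.102)[:2].tolist()+[.30],yaw=np.pi/2)])
```

```text
front [0.576 0.242 0.02 ] [ 0.56  -0.384  0.02 ] x per y slope 0.0265 ang 88.5
cover [0.551 0.603 0.312] [0.537 0.186 0.312] x per y slope 0.0345 ang 88.0
coverback [0.735 0.6   0.312] [0.721 0.18  0.312] x per y slope 0.0333 ang 88.1
endblk [ 0.668 -0.391  0.03 ] [ 0.559 -0.387  0.03 ] x per y slope -23.3523 ang -2.5
pot2 [0.436 0.048 0.14 ] [ 0.422 -0.041  0.14 ] x per y slope 0.1496 ang 81.5
pot3 [ 0.368 -0.236  0.14 ] [ 0.362 -0.349  0.14 ] x per y slope 0.0501 ang 87.1
knob [0.5687 0.0675 0.102 ]
p2 [0.4279 0.0094 0.148 ]
p3 [ 0.3623 -0.2928  0.148 ]
[(array([ 1.0967, -1.0195,  0.0078]), array([-0.    ,  0.    ,  0.0654]))]
```

Emit:
step_arm(commands=[[0.2,-0.2,0,0,0,0.0654,-1],[0.4,-0.37,0,0,0,0.0654,-1],[0.6,-0.56,0,0,0,0.0654,-1],[0.8,-0.75,0,0,0,0.0654,-1],[0.98,-0.91,0,0,0,0.0654,-1],[0.98,-0.91,0,0,0,0.0654,-1],[0.98,-0.91,0,0,0,0.0654,-1],[0.98,-0.91,0,0,0,0.0654,-1],[0.98,-0.91,0,0,0,0.0654,-1],[0.98,-0.91,0,0,0,0.0654,-1]], newtons=60)

```text
clock: 3.85
tcp_pos: [0.5201, -0.0443, 0.3043]
orientation: [3.141, -0.001, 0.002]
contact_force: [0.5, -0.8, 0.3]
grip_width: 0.0853
```

Run:
```python
from h import *
a=grab_frame("side");b=grab_frame("top")
o=readout.get_obs();print(o["clock"],o["tcp_pos"].round(3) if hasattr(o["tcp_pos"],'round') else o["tcp_pos"],o["joints"],o["contact_force"])
save(a,"s2.png",(130,100,460,350),2.2); save(b,"t2.png",s=1.5)
print(goal([.569,.0675,.28],yaw=np.radians(88.1)),goal([.569,.0675,.142],yaw=np.radians(88.1)))
for t in ["pot1_grip","knob_grip"]:
    for f,n in ((a,"side"),(b,"top")):
        print(t,n,[(np.round(x["point"]).tolist(),round(x["p"],2)) for x in tip_of(t,f)][:5])
```

```text
3.95 [ 0.522 -0.038  0.304] [ 0.15589744  0.23880593 -0.23447476  1.90403712  0.0610798   1.00313158
 -1.6646335 ] [-0.97184261 -0.10313599 -0.4337602 ]
(array([ 0.0969, -0.2099,  0.0499]), array([-0.0006, -0.0004,  0.007 ])) (array([ 0.0962, -0.2089,  0.3259]), array([-0.0006, -0.0004,  0.007 ]))
pot1_grip side [([240.0, 186.0], 0.74)]
pot1_grip top []
knob_grip side [([265.0, 186.0], 0.6)]
knob_grip top [([227.0, 167.0], 0.94)]
```

View pics/s2.png

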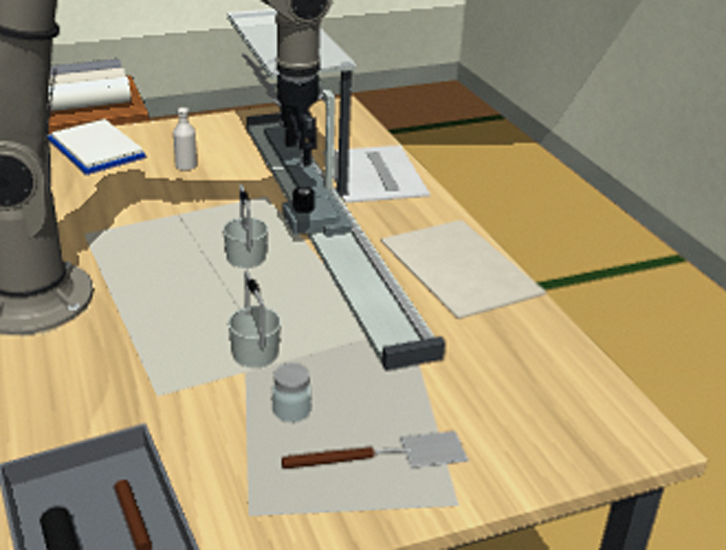

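View pics/t2.png

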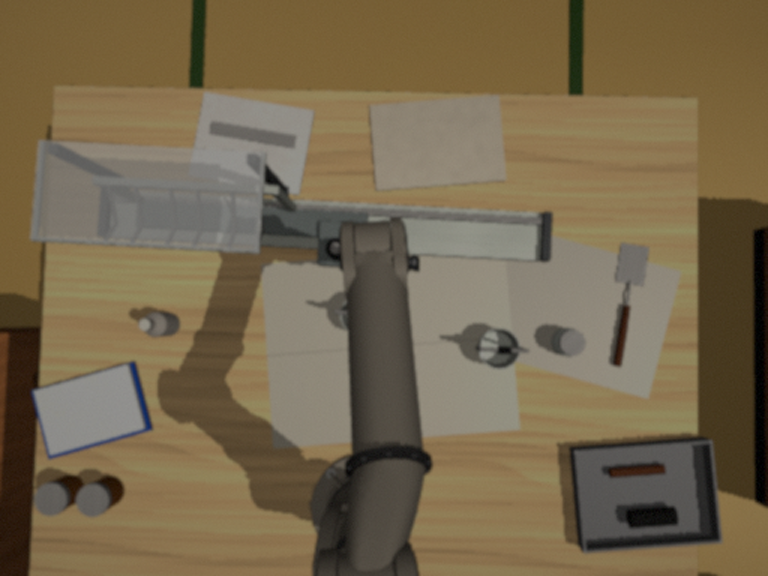

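Only two pots stand there: side crop (245,235) and (255,325). Nothing was hidden under the arm. I'll check the knob from the side view, then approach it.

Run:
```python
from h import *
a=grab_frame("side");b=grab_frame("top")
c=lambda u,v:(u/2.2+130,v/2.2+100)
print(atz(a,c(303,191),.102),tri([a,b],[c(303,191),(223.2,165.5)]),tri([a,b],[c(253,287),(336.4,233.2)]),tri([a,b],[c(245,198),(239.1,209.5)]))
print(proj(a,[[.569,.0675,.102],[.428,.009,.14],[.362,-.293,.14]]))
print(goal([.569,.0675,.142],yaw=np.radians(88.1)))
```

```text
[0.57187335 0.06524649 0.102     ] (array([0.57045953, 0.06695263, 0.10119959]), [1.9, 1.9]) (array([ 0.36277467, -0.29415117,  0.14095173]), [0.8, 0.8]) (array([0.43033842, 0.00939217, 0.13871405]), [2.3, 2.3])
[[266.9751983  186.68467188]
 [240.32130331 189.86855918]
 [244.48930317 230.54078117]]
(array([ 0.0994, -0.2313,  0.3236]), array([0.0001, 0.    , 0.0048]))
```

Emit:
step_arm(commands=[[0.102,-0.1,0,0,0,0.005,-1],[0.102,-0.2,0,0,0,0.005,-1],[0.102,-0.231,0,0,0,0.005,-1],[0.102,-0.231,0,0,0,0.005,-1],[0.102,-0.231,0.1,0,0,0.005,-1],[0.102,-0.231,0.2,0,0,0.005,-1],[0.102,-0.231,0.27,0,0,0.005,-1],[0.102,-0.231,0.322,0,0,0.005,-1],[0.102,-0.231,0.322,0,0,0.005,-1],[0.102,-0.231,0.322,0,0,0.005,-1]])

```text
clock: 5.5
tcp_pos: [0.571, 0.0659, 0.1439]
orientation: [3.14, -0.058, 0.002]
contact_force: [1.7, -0.3, 0.5]
grip_width: 0.0855
```

Emit:
step_arm(commands=[[0,0,0,0,0,0,1],[0,0,0,0,0,0,1],[0,0,0,0,0,0,1],[0,0,0,0,0,0,1],[0,0,0,0,0,0,1],[0,0,0,0,0,0,1],[0,0,0,0,0,0,1],[0,0,0,0,0,0,1],[0,0,0,0,0,0,1],[0,0,0,0,0,0,1]], newtons=40)

```text
clock: 6.75
tcp_pos: [0.5717, 0.0663, 0.1453]
orientation: [3.14, -0.057, 0.005]
contact_force: [-1.9, -0.2, 7.1]
grip_width: 0.0451
```

Run:
```python
from h import *
o=readout.get_obs();print(o)
p=o["tcp_pos"]
print(goal([p[0]-.07*.033,p[1]-.07,p[2]],yaw=np.radians(88.1)))
```

```text
{'clock': 6.75, 'joints': array([-0.042357  ,  0.52262203, -0.23483713,  1.91207353,  0.17857579,
        0.7237065 , -1.98817682]), 'qvel': array([-0.00185588, -0.00133504, -0.00042564,  0.00105874,  0.00122568,
       -0.00097158,  0.00067361]), 'tau': array([ 1.05082174e-01, -5.08307290e+01, -1.64990343e+00, -1.92091227e+01,
        2.16198647e-01, -3.30812484e-01,  4.85708378e-02]), 'tcp_pos': array([0.57172365, 0.0662998 , 0.14529481]), 'orientation': array([ 3.14043524, -0.05735679,  0.00526093]), 'contact_force': array([-1.86611568, -0.20460399,  7.10990256]), 'moment': array([ 0.10914993,  0.26943848, -0.01298515]), 'grip_width': 0.04513877517462785}
(array([5.000e-04, 1.401e-01, 1.000e-04]), array([ 0.0001, -0.0005, -0.0005]))
```

Emit:
step_arm(commands=[[0,0.012,0,0,0,0,1],[0,0.024,0,0,0,0,1],[0,0.036,0,0,0,0,1],[0,0.048,0,0,0,0,1],[0,0.06,0,0,0,0,1],[0,0.068,0,0,0,0,1],[0,0.076,0,0,0,0,1],[0,0.084,0,0,0,0,1],[0,0.088,0,0,0,0,1],[0,0.088,0,0,0,0,1]], newtons=60)

```text
clock: 8.0
tcp_pos: [0.5702, 0.0217, 0.1455]
orientation: [3.14, -0.058, 0.006]
contact_force: [-1.5, -0.1, 4.1]
grip_width: 0.0444
```

Emit:
step_arm(commands=[[0,0.012,0,0,0,0,1],[0,0.024,0,0,0,0,1],[0,0.036,0,0,0,0,1],[0,0.048,0,0,0,0,1],[0,0.06,0,0,0,0,1],[0,0.08,0,0,0,0,1],[0,0.1,0,0,0,0,1],[0,0.12,0,0,0,0,1],[0,0.14,0,0,0,0,1],[0,0.16,0,0,0,0,1]])

```text
clock: 9.25
tcp_pos: [0.5674, -0.0589, 0.1455]
orientation: [3.14, -0.058, 0.006]
contact_force: [3.4, 3.0, -1.3]
grip_width: 0.0443
```

Run:
```python
from h import *
o=readout.get_obs();p=o["tcp_pos"];print(p,o["contact_force"])
t=-.400-0.003;d=.0663-p[1]
print(goal([.5717+.033*t,.0663+t,p[2]],yaw=np.radians(88.1)))
b=grab_frame("top");print([x["point"] for x in tip_of("knob_grip",b)],proj(b,[[p[0],p[1],.086]]))
```

```text
[ 0.56743362 -0.05893135  0.14548961] [ 3.36061752  2.98239955 -1.33837255]
(array([0.0025, 0.5558, 0.0006]), array([ 0.0002, -0.0006, -0.0006]))
[[238.9, 150.6]] [[262.47580061 167.24135362]]
```

The rack is free: it has moved 125 mm with only about 3 N. I'll draw it to the end stop.

Emit:
step_arm(commands=[[0.0005,0.07,0,0,0,0,1],[0.001,0.14,0,0,0,0,1],[0.001,0.21,0,0,0,0,1],[0.001,0.28,0,0,0,0,1],[0.0015,0.35,0,0,0,0,1],[0.002,0.42,0,0,0,0,1],[0.002,0.47,0,0,0,0,1],[0.0025,0.5,0,0,0,0,1],[0.0025,0.52,0,0,0,0,1],[0.0025,0.535,0,0,0,0,1]])

```text
clock: 10.6
tcp_pos: [0.5585, -0.3274, 0.1455]
orientation: [3.139, -0.059, 0.006]
contact_force: [5.5, 3.3, -2.9]
grip_width: 0.0443
```

Emit:
step_arm(commands=[[0,0.01,0,0,0,0,1],[0,0.018,0,0,0,0,1],[0,0.024,0,0,0,0,1],[0,0.03,0,0,0,0,1],[0,0.034,0,0,0,0,1],[0,0.034,0,0,0,0,1],[0,0.034,0,0,0,0,1],[0,0.034,0,0,0,0,1],[0,0.034,0,0,0,0,1],[0,0.034,0,0,0,0,1]])

```text
clock: 11.85
tcp_pos: [0.5589, -0.3324, 0.1454]
orientation: [-3.128, 0.048, 0.002]
contact_force: [-3.2, 29.8, 14.5]
grip_width: 0.0447
```

End stop reached, with 399 mm of travel and 30 N. I'll release and lift off.

Emit:
step_arm(commands=[[0,-0.004,0,0,0,0,1],[0,-0.004,0,0,0,0,-1],[0,-0.004,0,0,0,0,-1],[0,-0.004,0,0,0,0,-1],[0,-0.004,0,0,0,0,-1],[0,-0.004,0,0,0,0,-1],[0,-0.004,-0.1,0,0,0,-1],[0,-0.004,-0.2,0,0,0,-1],[0,-0.004,-0.3,0,0,0,-1],[0,-0.004,-0.4,0,0,0,-1]])

```text
clock: 13.1
tcp_pos: [0.5589, -0.333, 0.3471]
orientation: [-3.128, 0.048, 0.002]
contact_force: [0.4, -0.9, -0.5]
grip_width: 0.0856
```

Run:
```python
from h import *
a=grab_frame("side");b=grab_frame("top")
o=readout.get_obs();print(o["tcp_pos"],o["contact_force"])
save(a,"s3.png",(180,100,360,270),4.2); save(b,"t3.png",(100,110,400,260),2.6)
for t in ["hook1","pot1_grip","knob_grip"]:
    for f,n in ((a,"side"),(b,"top")):
        print(t,n,[(np.round(x["point"],1).tolist(),round(x["p"],2)) for x in tip_of(t,f)][:5])
```

```text
[ 0.56132693 -0.33404706  0.35243641] [0.61950819 0.10196051 0.11094592]
hook1 side [([285.6, 192.4], 0.97), ([279.0, 174.9], 0.82), ([268.9, 164.6], 0.61)]
hook1 top [([217.8, 155.8], 0.87), ([297.1, 161.4], 0.79), ([254.9, 157.6], 0.58)]
pot1_grip side []
pot1_grip top [([218.2, 154.2], 0.57)]
knob_grip side [([296.9, 237.3], 0.68)]
knob_grip top [([348.3, 172.8], 0.93)]
```

View pics/s3.png

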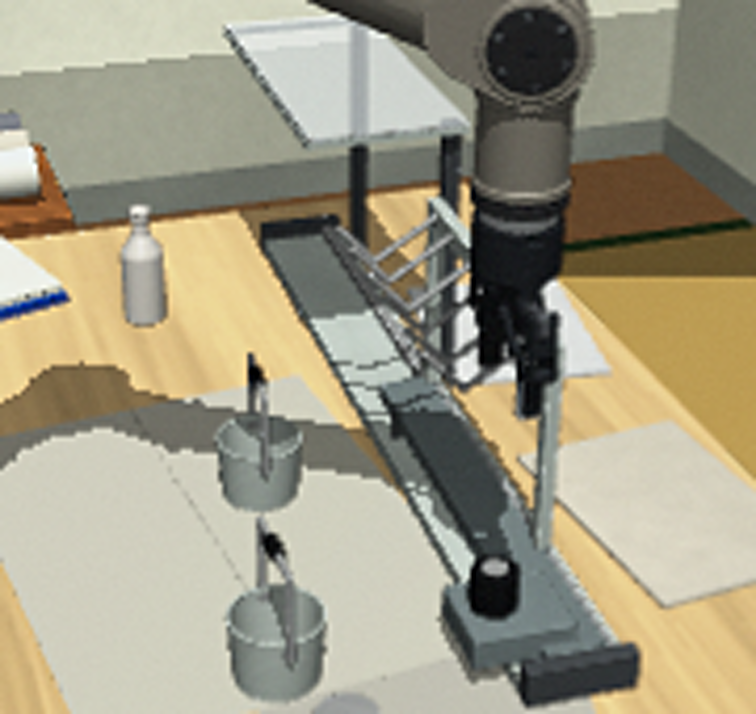

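View pics/t3.png

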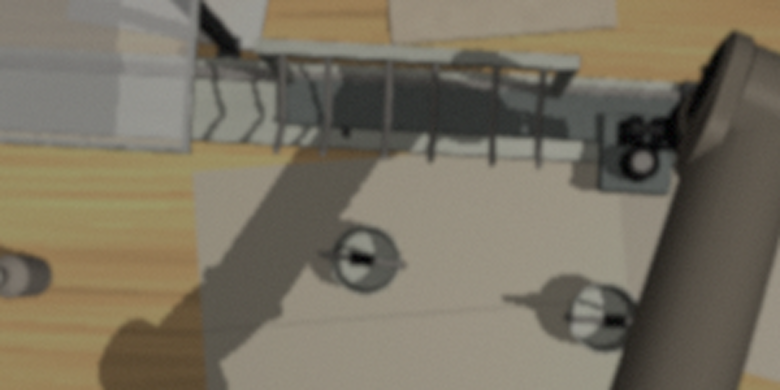

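Run:
```python
from h import *
from scipy.optimize import least_squares
a=grab_frame("side");b=grab_frame("top")
e=np.array([.0325,.99947,0]);k=np.array([.559,-.3328,.086])
T=[(297.1,161.4),(254.9,157.6),(217.8,155.8)];S=[(285.6,192.4),(279,174.9),(268.9,164.6)]
for t,s,d in zip(T,S,(.165,.285,.405)):
    x,er=tri([b,a],[t,s]);print(x.round(4),er,"along",((x-k)@e).round(4),"perp x",((x-k)@np.array([.99947,-.0325,0])).round(4))
nx=np.array([.99947,-.0325,0])
def f(q,full=False):
    out=[]
    for t,s,d in zip(T,S,(.165,.285,.405)):
        h=k+e*d+nx*q[0]; h[2]=q[1]
        out+=[proj(b,h)[0]-t,proj(a,h)[0]-s]
    return np.array(out) if full else np.ravel(out)
s=least_squares(f,[.03,.22],loss="soft_l1");print(s.x,f(s.x,True).round(1))
c=lambda u,v:(u/2.6+100,v/2.6+110)
for z in (.18,.2,.22):
    h=k+e*.165+nx*s.x[0];h[2]=z
    for u,v in ((540,167),(492,164),(432,160),(388,152),(323,152),(277,151)):
        P=atz(b,c(u,v),z+.036)-k; print(z,"tip x-k",round(P@nx,4),"along",round(P@e,4))
    for u,v in ((570,72),(300,56)):
        P=atz(b,c(u,v),z+.045)-k; print("  bar front",round(P@nx,4))
```

```text
[ 0.5735 -0.1634  0.1955] [3.2, 3.2] along 0.1697 perp x 0.009
[ 0.585  -0.0382  0.2109] [1.8, 1.8] along 0.2953 perp x 0.0164
[0.5831 0.0743 0.2089] [3.4, 3.4] along 0.4077 perp x 0.0109
[0.0120232  0.20978218] [[ 1.6 -0.5]
 [ 2.  -2.8]
 [ 3.6  1.1]
 [-0.7  1.5]
 [ 0.5  0.7]
 [ 1.2 -0. ]]
0.18 tip x-k -0.0267 along 0.1368
0.18 tip x-k -0.0263 along 0.1915
0.18 tip x-k -0.0255 along 0.2599
0.18 tip x-k -0.0192 along 0.3105
0.18 tip x-k -0.0233 along 0.3846
0.18 tip x-k -0.0251 along 0.4372
  bar front 0.0824
  bar front 0.0839
0.2 tip x-k -0.0285 along 0.1384
0.2 tip x-k -0.0281 along 0.1923
0.2 tip x-k -0.0273 along 0.2597
0.2 tip x-k -0.0211 along 0.3096
0.2 tip x-k -0.0251 along 0.3826
0.2 tip x-k -0.0269 along 0.4343
  bar front 0.0789
  bar front 0.0805
0.22 tip x-k -0.0303 along 0.14
0.22 tip x-k -0.0299 along 0.1931
0.22 tip x-k -0.0291 along 0.2595
0.22 tip x-k -0.023 along 0.3086
0.22 tip x-k -0.027 along 0.3805
0.22 tip x-k -0.0287 along 0.4315
  bar front 0.0755
  bar front 0.077
```

Run:
```python
from h import *
b=grab_frame("top");a=grab_frame("side")
o=readout.get_obs();print(o["tcp_pos"],o["joints"])
t=tip_of("pot2_grip",b);print([(x["point"],x["p"],atz(b,x["point"],.14).round(3)) for x in t])
c=lambda u,v:(u/2.6+100,v/2.6+110)
P=atz(b,c(360,258),.148);print(P, atz(b,c(320,252),.14)-atz(b,c(403,266),.14))
m=masks_of("pot2_grip",b);print([(x["p"],np.round(x["extent"])) for x in m])
k=np.array([.559,-.3328,.0]);e=np.array([.0325,.99947,0]);nx=np.array([.99947,-.0325,0])
for z in (.19,.2,.21,.22):
  h=k+e*.139+nx*.012; h[2]=z-.008; print(z,proj(a,h)[0],"obs 290.7 191.2")
print(goal([P[0],P[1],.30],yaw=np.radians(-8.5)))
```

```text
[ 0.55896413 -0.33292519  0.34453253] [ 0.60940416  0.42016774 -0.22585285  1.55256558  0.08574145  1.18723344
 -1.2317022 ]
[([240.6, 204.8], 0.67, array([0.443, 0.006, 0.14 ])), ([348.0, 173.4], 0.46, array([ 0.549, -0.327,  0.14 ])), ([414.8, 201.8], 0.29, array([ 0.465, -0.536,  0.14 ]))]
[0.42883837 0.01138961 0.148     ] [0.01437622 0.10005142 0.        ]
[(0.56, array([239., 210.,  30.,  30.]))]
0.19 [289.52285514 198.83617553] obs 290.7 191.2
0.2 [289.60796928 196.64720665] obs 290.7 191.2
0.21 [289.69353126 194.44506378] obs 290.7 191.2
0.22 [289.77954391 192.2296445 ] obs 290.7 191.2
(array([-0.2814, -0.6791,  0.0997]), array([-0.002 , -0.0013, -0.2313]))
```

Emit:
step_arm(commands=[[-0.05,-0.12,0,0,0,-0.02,-1],[-0.1,-0.24,0,0,0,-0.05,-1],[-0.15,-0.36,0.02,0,0,-0.08,-1],[-0.2,-0.48,0.05,-0.001,0,-0.11,-1],[-0.25,-0.6,0.08,-0.001,-0.001,-0.14,-1],[-0.281,-0.679,0.1,-0.002,-0.001,-0.17,-1],[-0.281,-0.679,0.1,-0.002,-0.001,-0.2,-1],[-0.281,-0.679,0.1,-0.002,-0.001,-0.231,-1],[-0.281,-0.679,0.1,-0.002,-0.001,-0.231,-1],[-0.281,-0.679,0.1,-0.002,-0.001,-0.231,-1]])

```text
clock: 15.05
tcp_pos: [0.4291, 0.0112, 0.2999]
orientation: [2.386, 2.044, 0.003]
contact_force: [-0.4, 0.7, -0.1]
grip_width: 0.0851
```

Run:
```python
from h import *
b=grab_frame("top");a=grab_frame("side")
o=readout.get_obs();print(o["tcp_pos"],o["joints"].round(2))
save(a,"s4.png",(200,110,350,260),5)
t=tip_of("pot2_grip",a);print([(x["point"],x["p"],atz(a,x["point"],.14).round(3)) for x in t],proj(a,[.429,.0105,.14]))
print([(x["point"],x["p"],atz(b,x["point"],.14).round(3)) for x in tip_of("pot2_grip",b)])
print(goal([.429,.0105,.194],yaw=np.radians(-8.5)))
```

```text
[0.42908614 0.01116506 0.29988536] [ 0.43  0.12 -0.63  2.08  0.08  0.96 -0.4 ]
[([242.6, 188.7], 0.94, array([0.44 , 0.016, 0.14 ]))] [[240.45404077 189.6741134 ]]
[([238.1, 209.1], 0.53, array([0.429, 0.013, 0.14 ])), ([414.3, 204.3], 0.33, array([ 0.457, -0.534,  0.14 ]))]
(array([-1.800e-03, -1.000e-04,  2.117e-01]), array([ 0.0002, -0.0002, -0.0005]))
```

View pics/s4.png

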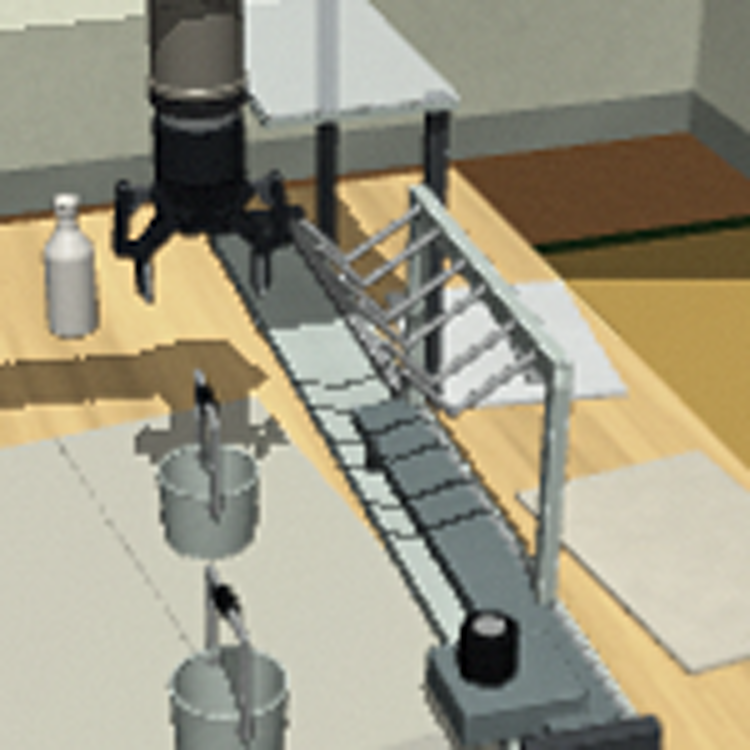

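Run:
```python
from h import *
a=grab_frame("side")
k=np.array([.559,-.3328,.0]);e=np.array([.0325,.99947,0]);nx=np.array([.99947,-.0325,0])
c=lambda P:(proj(a,P)-[200,110])*5
for z in (.205,.215,.225):
  f=lambda al,dx,dz:k+e*al+nx*(.012+dx)+[0,0,z+dz]
  print(z,"V's",c([f(al,0,-.008) for al in (.139,.191,.259,.311,.379,.431)]).round().tolist())
  print("  tips",c([f(al,-.04,.036) for al in (.139,.191,.259,.311,.379,.431)]).round().tolist())
  print("  bar front top",c([f(al,.067,.045) for al in (.10,.139,.3,.431,.46)]).round().tolist())
```

```text
0.205 V's [[448.0, 428.0], [427.0, 397.0], [401.0, 359.0], [382.0, 332.0], [359.0, 298.0], [342.0, 274.0]]
  tips [[401.0, 385.0], [381.0, 355.0], [356.0, 318.0], [338.0, 291.0], [315.0, 258.0], [299.0, 234.0]]
  bar front top [[550.0, 380.0], [531.0, 357.0], [462.0, 272.0], [414.0, 212.0], [403.0, 200.0]]
0.215 V's [[449.0, 417.0], [427.0, 386.0], [401.0, 349.0], [382.0, 321.0], [359.0, 288.0], [342.0, 264.0]]
  tips [[402.0, 374.0], [381.0, 344.0], [356.0, 307.0], [338.0, 281.0], [315.0, 248.0], [299.0, 224.0]]
  bar front top [[551.0, 369.0], [532.0, 346.0], [463.0, 262.0], [414.0, 202.0], [404.0, 189.0]]
0.225 V's [[449.0, 406.0], [428.0, 375.0], [401.0, 338.0], [382.0, 311.0], [359.0, 278.0], [342.0, 254.0]]
  tips [[402.0, 362.0], [381.0, 333.0], [356.0, 296.0], [338.0, 270.0], [316.0, 237.0], [299.0, 214.0]]
  bar front top [[551.0, 357.0], [533.0, 335.0], [463.0, 251.0], [414.0, 191.0], [404.0, 179.0]]
```

Emit:
step_arm(commands=[[0,0,0.07,0,0,0,-1],[0,0,0.13,0,0,0,-1],[-0.001,0,0.18,0,0,0,-1],[-0.001,0,0.212,0,0,0,-1],[-0.001,0,0.212,0,0,0,-1],[-0.001,0,0.212,0,0,0,1],[-0.001,0,0.212,0,0,0,1],[-0.001,0,0.212,0,0,0,1],[-0.001,0,0.212,0,0,0,1],[-0.001,0,0.212,0,0,0,1]], newtons=60)

```text
clock: 16.55
tcp_pos: [0.4294, 0.0109, 0.1944]
orientation: [2.383, 2.047, 0.003]
contact_force: [-2.1, 0.1, 5.7]
grip_width: 0.0143
```

Emit:
step_arm(commands=[[0,0,0,0,0,0,1],[0,0,-0.02,0,0,0,1],[0,0,-0.06,0,0,0,1],[0,0,-0.11,0,0,0,1],[0,0,-0.16,0,0,0,1],[0,0,-0.21,0,0,0,1],[0,0,-0.245,0,0,0,1],[0,0,-0.263,0,0,0,1],[0,0,-0.263,0,0,0,1],[0,0,-0.263,0,0,0,1]])

```text
clock: 17.8
tcp_pos: [0.4286, 0.0107, 0.3251]
orientation: [-2.383, -2.047, -0.002]
contact_force: [-0.9, -0.3, -3.4]
grip_width: 0.014
```

Run:
```python
from h import *
o=readout.get_obs();print(o["tcp_pos"],o["contact_force"],o["grip_width"])
print(goal([.440,.0716,.325],yaw=np.radians(-1.9)))
print(goal([.5842,.0716,.325],yaw=np.radians(-1.9)))
```

```text
[0.42863296 0.0107309  0.32512078] [-0.90764976 -0.31057703 -3.37705149] 0.014006385585385393
(array([0.1238, 0.0041, 0.0004]), array([ 0.0001, -0.0002, -0.0188]))
(array([0.1672, 0.2892, 0.0005]), array([ 0.0001, -0.0002, -0.0188]))
```

Emit:
step_arm(commands=[[0.04,0.001,0,0,0,-0.006,1],[0.08,0.003,0,0,0,-0.012,1],[0.11,0.004,0,0,0,-0.0188,1],[0.1238,0.004,0,0,0,-0.0188,1],[0.1238,0.004,0,0,0,-0.0188,1],[0.1238,0.004,0,0,0,-0.0188,1],[0.1238,0.004,0,0,0,-0.0188,1],[0.1238,0.004,0,0,0,-0.0188,1],[0.1238,0.004,0,0,0,-0.0188,1],[0.1238,0.004,0,0,0,-0.0188,1]])

```text
clock: 19.05
tcp_pos: [0.4399, 0.0716, 0.3252]
orientation: [-2.258, -2.184, -0.002]
contact_force: [0.2, -0.1, -2.8]
grip_width: 0.0143
```

Run:
```python
from h import *
a=grab_frame("side")
o=readout.get_obs();print(o["tcp_pos"],o["contact_force"],o["grip_width"])
save(a,"s5.png",(210,90,330,190),6)
c=lambda P:(proj(a,P)-[210,90])*6
p=o["tcp_pos"]; e=np.array([.0325,.99947,0])
s=p-[0,0,.054]
print("bar/uprights pred",c([s,s+.048*e,s-.048*e]).round())
print("foot centre",c([s-[0,0,.14]]).round())
print(goal([.5842,.0716,.325],yaw=np.radians(-1.9)))
```

```text
[0.43994421 0.07158693 0.32520999] [ 0.41436209  0.19811658 -2.85440693] 0.014103447977068855
bar/uprights pred [[171. 396.]
 [156. 370.]
 [186. 423.]]
foot centre [[176. 568.]]
(array([0.0096, 0.2884, 0.0006]), array([ 0.0001, -0.0002, -0.    ]))
```

View pics/s5.png

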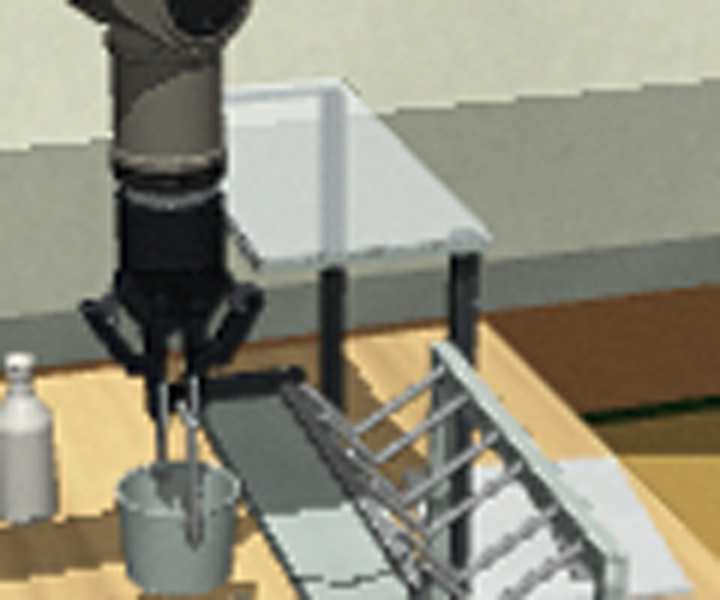

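Emit:
step_arm(commands=[[0.002,0.04,0,0,0,0,1],[0.004,0.09,0,0,0,0,1],[0.005,0.13,0,0,0,0,1],[0.006,0.16,0,0,0,0,1],[0.007,0.19,0,0,0,0,1],[0.008,0.22,0,0,0,0,1],[0.009,0.25,0,0,0,0,1],[0.0096,0.275,0,0,0,0,1],[0.0096,0.288,0,0,0,0,1],[0.0096,0.288,0,0,0,0,1]])

```text
clock: 20.35
tcp_pos: [0.5842, 0.0716, 0.3251]
orientation: [-2.258, -2.184, -0.001]
contact_force: [-0.3, -0.7, -2.3]
grip_width: 0.0141
```

Emit:
step_arm(commands=[[0,0,0.02,0,0,0,1],[0,0,0.035,0,0,0,1],[0,0,0.05,0,0,0,1],[0,0,0.062,0,0,0,1],[0,0,0.074,0,0,0,1],[0,0,0.083,0,0,0,1],[0,0,0.09,0,0,0,1],[0,0,0.094,0,0,0,1],[0,0,0.094,0,0,0,1],[0,0,0.094,0,0,0,1]])

```text
clock: 21.6
tcp_pos: [0.5843, 0.0717, 0.2783]
orientation: [-2.258, -2.184, -0.002]
contact_force: [-0.1, 0.0, -2.4]
grip_width: 0.0139
```

Run:
```python
from h import *
a=grab_frame("side");b=grab_frame("top")
o=readout.get_obs();print(o["tcp_pos"],o["contact_force"],o["moment"],o["grip_width"])
save(a,"s6.png",(210,90,330,190),6)
```

```text
[0.58428106 0.07169776 0.27830274] [ 0.04750649 -0.0155238  -2.82447597] [-0.03300567 -0.04379618 -0.03811612] 0.014248831488187534
```

View pics/s6.png

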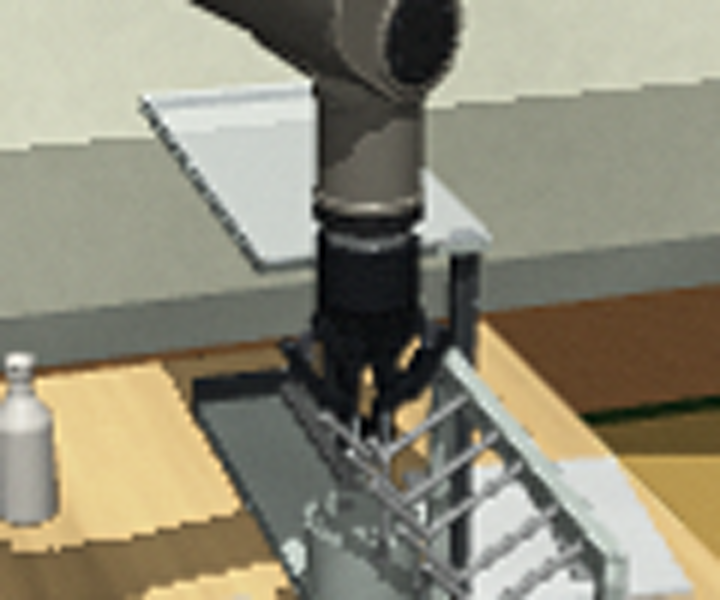

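Still carrying the pot's full weight, so I'll keep lowering until the force changes.

Emit:
step_arm(commands=[[0,0,0.002,0,0,0,1],[0,0,0.004,0,0,0,1],[0,0,0.006,0,0,0,1],[0,0,0.008,0,0,0,1],[0,0,0.01,0,0,0,1],[0,0,0.012,0,0,0,1],[0,0,0.012,0,0,0,1],[0,0,0.012,0,0,0,1],[0,0,0.012,0,0,0,1],[0,0,0.012,0,0,0,1]])

```text
clock: 22.95
tcp_pos: [0.5863, 0.0721, 0.2744]
orientation: [2.257, 2.182, 0.009]
contact_force: [3.1, -0.5, 8.2]
grip_width: 0.0137
```

Emit:
step_arm(commands=[[0,0,0.002,0,0,0,1],[0,0,0.004,0,0,0,1],[0,0,0.006,0,0,0,1],[0,0,0.008,0,0,0,1],[0,0,0.008,0,0,0,1],[0,0,0.008,0,0,0,1],[0,0,0.008,0,0,0,1],[0,0,0.008,0,0,0,1],[0,0,0.008,0,0,0,1],[0,0,0.008,0,0,0,1]])

```text
clock: 24.2
tcp_pos: [0.5868, 0.0726, 0.2738]
orientation: [2.256, 2.179, 0.012]
contact_force: [-6.5, -1.7, 21.9]
grip_width: 0.0141
```

Emit:
step_arm(commands=[[0,0,-0.004,0,0,0,1],[0,0,-0.006,0,0,0,1],[0,0,-0.006,0,0,0,0],[0,0,-0.006,0,0,0,0],[0,0,-0.006,0,0,0,0],[0,0,-0.006,0,0,0,0],[0,0,-0.03,0,0,0,0],[0,0,-0.06,0,0,0,0],[0,0,-0.1,0,0,0,0],[0,0,-0.16,0,0,0,0]])

```text
clock: 25.45
tcp_pos: [0.5859, 0.0724, 0.3553]
orientation: [2.256, 2.18, 0.011]
contact_force: [-1.0, 0.1, 0.8]
grip_width: 0.0428
```

Run:
```python
from h import *
o=readout.get_obs();print(o["tcp_pos"],o["contact_force"],o["grip_width"])
print(goal([.363,-.293,.36],yaw=np.radians(-2.9)))
```

```text
[0.58591266 0.07242293 0.35530242] [-1.04166869  0.10004167  0.82980736] 0.042779044505835466
(array([-0.7457, -0.4204, -0.0143]), array([ 0.0013, -0.0003,  0.0026]))
```

Emit:
step_arm(commands=[[-0.09,-0.05,-0.014,0.001,0,0.001,-1],[-0.19,-0.107,-0.014,0.001,0,0.001,-1],[-0.29,-0.163,-0.014,0.001,0,0.002,-1],[-0.39,-0.22,-0.014,0.001,0,0.0026,-1],[-0.49,-0.276,-0.014,0.001,0,0.0026,-1],[-0.59,-0.333,-0.014,0.001,0,0.0026,-1],[-0.68,-0.383,-0.014,0.001,0,0.0026,-1],[-0.745,-0.42,-0.014,0.001,0,0.0026,-1],[-0.745,-0.42,-0.014,0.001,0,0.0026,-1],[-0.745,-0.42,-0.014,0.001,0,0.0026,-1]])

```text
clock: 26.7
tcp_pos: [0.3638, -0.2921, 0.3609]
orientation: [2.275, 2.164, 0.006]
contact_force: [-0.2, 0.0, -0.9]
grip_width: 0.0852
```

Run:
```python
from h import *
a=grab_frame("side");b=grab_frame("top")
o=readout.get_obs();print(o["tcp_pos"],o["contact_force"],o["grip_width"])
s=a["img"][100:300,190:330,::-1];t=b["img"][120:270,170:390,::-1]
S=cv2.resize(s,None,fx=2.9,fy=2.9,interpolation=2);T=cv2.resize(t,None,fx=1.8,fy=1.8,interpolation=2)
im=np.zeros((580,S.shape[1]+T.shape[1],3),np.uint8);im[:S.shape[0],:S.shape[1]]=S;im[:T.shape[0],S.shape[1]:]=T
cv2.imwrite("pics/m7.png",im);print(im.shape,S.shape)
for f in (a,b): print([(x["point"],round(x["p"],2),atz(f,x["point"],.14).round(3)) for x in tip_of("pot3_grip",f)])
```

```text
[ 0.36410749 -0.29155848  0.36046244] [0.41903376 1.18893643 0.3846759 ] 0.08551494999454573
(580, 802, 3) (580, 406, 3)
[([243.5, 230.4], 0.63, array([ 0.359, -0.291,  0.14 ]))]
[([334.0, 235.8], 0.55, array([ 0.354, -0.287,  0.14 ]))]
```

View pics/m7.png

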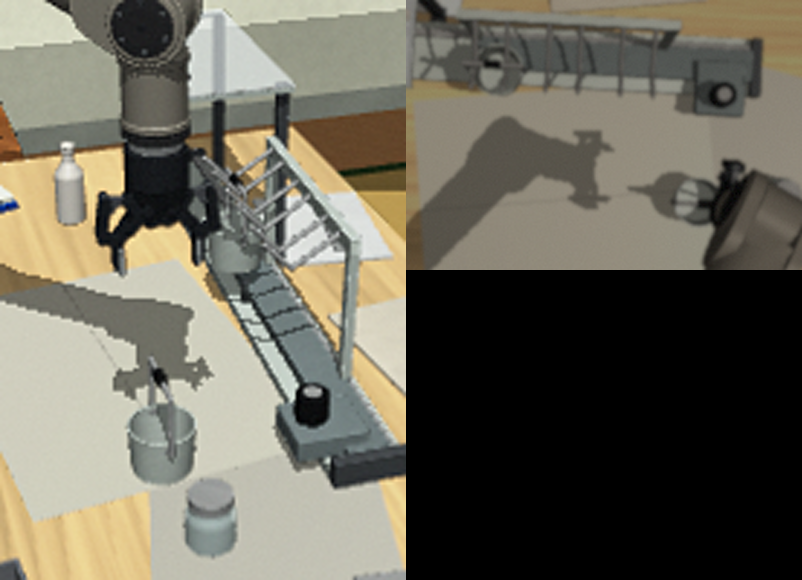

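The first pot hangs on hook 3 (top at composite (495,72)). Pot 3 hasn't moved, with its sleeve at side (243.5,230.4) against a predicted (244.5,230.5). Descending to grip it.

Run:
```python
from h import *
print(goal([.3625,-.293,.194],yaw=np.radians(-2.9)))
```

```text
(array([-0.0034, -0.0036,  0.3323]), array([ 0.0004, -0.0003,  0.0004]))
```

Emit:
step_arm(commands=[[-0.003,-0.003,0.1,0,0,0,-1],[-0.003,-0.003,0.19,0,0,0,-1],[-0.003,-0.003,0.27,0,0,0,-1],[-0.003,-0.003,0.315,0,0,0,-1],[-0.003,-0.003,0.332,0,0,0,-1],[-0.003,-0.003,0.332,0,0,0,1],[-0.003,-0.003,0.332,0,0,0,1],[-0.003,-0.003,0.332,0,0,0,1],[-0.003,-0.003,0.332,0,0,0,1],[-0.003,-0.003,0.332,0,0,0,1]])

```text
clock: 28.15
tcp_pos: [0.3631, -0.2929, 0.1949]
orientation: [2.273, 2.166, 0.005]
contact_force: [-1.9, 1.6, 6.0]
grip_width: 0.014
```

Emit:
step_arm(commands=[[0,0,0,0,0,0,1],[0,0,-0.02,0,0,0,1],[0,0,-0.06,0,0,0,1],[0,0,-0.11,0,0,0,1],[0,0,-0.16,0,0,0,1],[0,0,-0.21,0,0,0,1],[0,0,-0.245,0,0,0,1],[0,0,-0.263,0,0,0,1],[0,0,-0.263,0,0,0,1],[0,0,-0.263,0,0,0,1]])

```text
clock: 29.4
tcp_pos: [0.3622, -0.2928, 0.3256]
orientation: [2.274, 2.167, 0.005]
contact_force: [-0.4, -0.4, -4.0]
grip_width: 0.0141
```

Run:
```python
from h import *
o=readout.get_obs();print(o["tcp_pos"],o["contact_force"],o["grip_width"])
print(goal([.45,-.1685,.325],yaw=np.radians(-1.9)))
print(goal([.5785,-.1685,.325],yaw=np.radians(-1.9)))
```

```text
[ 0.36223038 -0.29279838  0.32560293] [-0.40028791 -0.42541768 -4.04404724] 0.014110555340626151
(array([0.2568, 0.1633, 0.0021]), array([ 0.0003, -0.0003, -0.0024]))
(array([0.2692, 0.42  , 0.0026]), array([ 0.0003, -0.0003, -0.0024]))
```

Emit:
step_arm(commands=[[0.07,0.045,0,0,0,0,1],[0.15,0.095,0,0,0,-0.001,1],[0.22,0.14,0.001,0,0,-0.002,1],[0.257,0.163,0.001,0,0,-0.0024,1],[0.257,0.163,0.001,0,0,-0.0024,1],[0.26,0.22,0.001,0,0,-0.0024,1],[0.263,0.28,0.001,0,0,-0.0024,1],[0.266,0.34,0.001,0,0,-0.0024,1],[0.269,0.39,0.001,0,0,-0.0024,1],[0.269,0.42,0.001,0,0,-0.0024,1]])

```text
clock: 30.65
tcp_pos: [0.5787, -0.1699, 0.3248]
orientation: [-2.259, -2.182, -0.003]
contact_force: [-0.2, 0.2, -3.6]
grip_width: 0.0138
```

Emit:
step_arm(commands=[[0,0,0,0,0,0,1],[0,0,0.025,0,0,0,1],[0,0,0.05,0,0,0,1],[0,0,0.07,0,0,0,1],[0,0,0.085,0,0,0,1],[0,0,0.093,0,0,0,1],[0,0,0.099,0,0,0,1],[0,0,0.103,0,0,0,1],[0,0,0.106,0,0,0,1],[0,0,0.106,0,0,0,1]])

```text
clock: 31.9
tcp_pos: [0.5793, -0.1697, 0.2746]
orientation: [2.259, 2.181, 0.004]
contact_force: [-5.4, 1.7, 12.9]
grip_width: 0.0139
```

Seated at the same height as the first pot (TCP z 0.2746), with the load on the hook. Releasing.

Emit:
step_arm(commands=[[0,0,-0.003,0,0,0,1],[0,0,-0.003,0,0,0,1],[0,0,-0.003,0,0,0,0],[0,0,-0.003,0,0,0,0],[0,0,-0.003,0,0,0,0],[0,0,-0.003,0,0,0,0],[0,0,-0.03,0,0,0,0],[0,0,-0.06,0,0,0,0],[0,0,-0.1,0,0,0,0],[0,0,-0.17,0,0,0,0]])

```text
clock: 33.15
tcp_pos: [0.5787, -0.1698, 0.3606]
orientation: [2.26, 2.182, 0.003]
contact_force: [0.2, -0.8, -0.2]
grip_width: 0.0425
```

Run:
```python
from h import *
o=readout.get_obs();print(o["tcp_pos"],o["contact_force"],o["grip_width"],o["joints"].round(2))
print(goal([.559,-.3328,.36],yaw=np.radians(-91.9)))
```

```text
[ 0.57869778 -0.16977415  0.36064664] [ 0.22809233 -0.80985724 -0.24806397] 0.042499700821203835 [ 0.6   0.36 -0.54  1.64  0.19  1.19 -0.02]
(array([-0.3272, -0.028 ,  0.0009]), array([ 0.    , -0.0004,  0.2497]))
```

Emit:
step_arm(commands=[[-0.08,-0.007,0,0,0,0.025,-1],[-0.16,-0.014,0,0,0,0.05,-1],[-0.24,-0.02,0,0,0,0.08,-1],[-0.3,-0.025,0,0,0,0.11,-1],[-0.327,-0.028,0,0,0,0.14,-1],[-0.327,-0.028,0,0,0,0.17,-1],[-0.327,-0.028,0,0,0,0.2,-1],[-0.327,-0.028,0,0,0,0.225,-1],[-0.327,-0.028,0,0,0,0.2497,-1],[-0.327,-0.028,0,0,0,0.2497,-1]])

```text
clock: 34.4
tcp_pos: [0.5593, -0.3325, 0.3617]
orientation: [-3.141, 0.049, -0.005]
contact_force: [-0.1, -0.2, -0.3]
grip_width: 0.0855
```

Run:
```python
from h import *
a=grab_frame("side");b=grab_frame("top")
o=readout.get_obs();print(o["tcp_pos"],o["joints"].round(2))
s=a["img"][90:290,190:330,::-1];t=b["img"][120:270,170:390,::-1]
S=cv2.resize(s,None,fx=2.9,fy=2.9,interpolation=2);T=cv2.resize(t,None,fx=1.8,fy=1.8,interpolation=2)
im=np.zeros((580,S.shape[1]+T.shape[1],3),np.uint8);im[:S.shape[0],:S.shape[1]]=S;im[:T.shape[0],S.shape[1]:]=T
cv2.imwrite("pics/m8.png",im)
print([(x["point"],atz(a,x["point"],.086)) for x in tip_of("knob_grip",a)],proj(a,[.559,-.3328,.086]))
print(goal([.559,-.3328,.1445],yaw=np.radians(-91.9)))
```

```text
[ 0.55918176 -0.33257535  0.36126054] [ 0.57  0.4  -0.18  1.54  0.07  1.2  -1.22]
[([297.9, 238.5], array([ 0.56061949, -0.33008569,  0.086     ])), ([214.7, 162.4], array([0.40218501, 0.42919359, 0.086     ]))] [[297.77297816 238.97759373]]
(array([-0.0013,  0.0008,  0.4331]), array([-0.0002, -0.0004,  0.0005]))
```

View pics/m8.png

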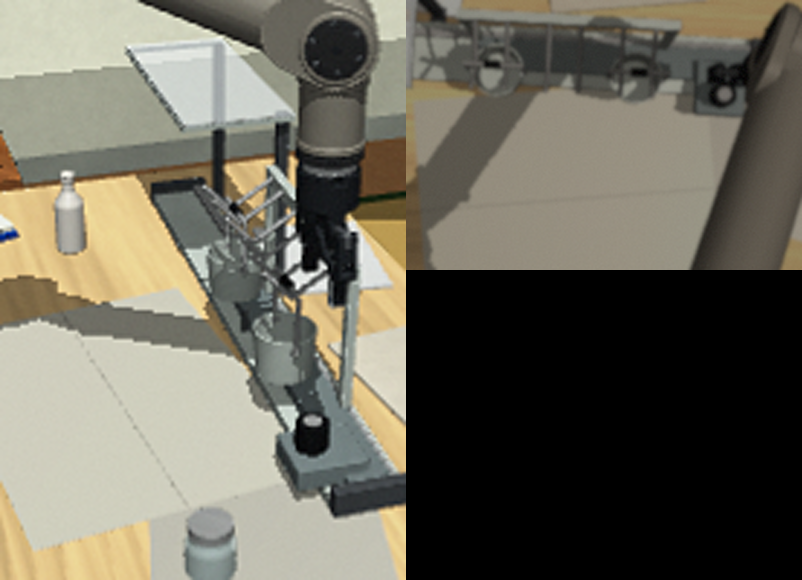

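Both pots hang, on hooks 1 and 3, and the table is clear of pots. Gripping the knob.

Emit:
step_arm(commands=[[-0.001,0.001,0.1,0,0,0,-1],[-0.001,0.001,0.2,0,0,0,-1],[-0.001,0.001,0.29,0,0,0,-1],[-0.001,0.001,0.36,0,0,0,-1],[-0.001,0.001,0.41,0,0,0,-1],[-0.001,0.001,0.432,0,0,0,-1],[-0.001,0.001,0.432,0,0,0,-1],[-0.001,0.001,0.432,0,0,0,1],[-0.001,0.001,0.432,0,0,0,1],[-0.001,0.001,0.432,0,0,0,1]], newtons=50)

```text
clock: 35.8
tcp_pos: [0.5601, -0.331, 0.1467]
orientation: [-3.139, 0.045, -0.006]
contact_force: [-2.8, 6.1, 7.9]
grip_width: 0.0445
```

Emit:
step_arm(commands=[[0,0,0,0,0,0,1],[0,0,0,0,0,0,1],[0,0,0,0,0,0,1],[0,-0.005,0,0,0,0,1],[0,-0.015,0,0,0,0,1],[0,-0.03,0,0,0,0,1],[0,-0.05,0,0,0,0,1],[0,-0.07,0,0,0,0,1],[0,-0.09,0,0,0,0,1],[0,-0.11,0,0,0,0,1]])

```text
clock: 37.05
tcp_pos: [0.5619, -0.2751, 0.1468]
orientation: [-3.138, 0.045, -0.006]
contact_force: [2.3, -3.3, -4.4]
grip_width: 0.0446
```

Run:
```python
from h import *
o=readout.get_obs();p=o["tcp_pos"];print(p,o["contact_force"],o["joints"].round(2))
print(goal([.5717,.0663,p[2]]))
```

```text
[ 0.56185178 -0.27513668  0.14679592] [ 2.31799562 -3.31924239 -4.422796  ] [ 0.48  0.58 -0.17  1.79  0.13  0.78 -1.35]
(array([ 2.000e-04, -6.832e-01,  2.000e-03]), array([0., 0., 0.]))
```

Emit:
step_arm(commands=[[0,-0.025,0,0,0,0,1],[0,-0.06,0,0,0,0,1],[0,-0.095,0,0,0,0,1],[0,-0.13,0,0,0,0,1],[0,-0.165,0,0,0,0,1],[0,-0.2,0,0,0,0,1],[0,-0.235,0,0,0,0,1],[0,-0.27,0,0,0,0,1],[0,-0.305,0,0,0,0,1],[0,-0.34,0,0,0,0,1]])

```text
clock: 38.3
tcp_pos: [0.5673, -0.1041, 0.1469]
orientation: [-3.138, 0.044, -0.009]
contact_force: [7.4, -4.5, -11.7]
grip_width: 0.0449
```

Emit:
step_arm(commands=[[0,-0.035,0,0,0,0,1],[0,-0.07,0,0,0,0,1],[0,-0.105,0,0,0,0,1],[0,-0.14,0,0,0,0,1],[0,-0.175,0,0,0,0,1],[0,-0.205,0,0,0,0,1],[0,-0.235,0,0,0,0,1],[0,-0.26,0,0,0,0,1],[0,-0.28,0,0,0,0,1],[0,-0.295,0,0,0,0,1]])

```text
clock: 39.55
tcp_pos: [0.5721, 0.044, 0.1469]
orientation: [-3.138, 0.044, -0.011]
contact_force: [8.9, -3.1, -12.2]
grip_width: 0.045
```

Run:
```python
from h import *
o=readout.get_obs();p=o["tcp_pos"];print(p,o["contact_force"],o["joints"].round(2))
print(goal([.5717,.0663,p[2]]))
```

```text
[0.57206173 0.0440341  0.14689675] [  8.8854103   -3.07983469 -12.15350652] [-0.03  0.51 -0.2   1.92  0.15  0.71 -1.91]
(array([-0.002 , -0.0445,  0.0001]), array([0., 0., 0.]))
```

Emit:
step_arm(commands=[[-0.002,-0.015,0,0,0,0,1],[-0.002,-0.027,0,0,0,0,1],[-0.002,-0.036,0,0,0,0,1],[-0.002,-0.044,0,0,0,0,1],[-0.002,-0.05,0,0,0,0,1],[-0.002,-0.055,0,0,0,0,1],[-0.002,-0.06,0,0,0,0,1],[-0.002,-0.064,0,0,0,0,1],[-0.002,-0.064,0,0,0,0,1],[-0.002,-0.064,0,0,0,0,1]])

```text
clock: 40.8
tcp_pos: [0.5728, 0.0699, 0.1468]
orientation: [3.137, -0.05, 0.013]
contact_force: [7.5, -18.1, -5.5]
grip_width: 0.0444
```

Emit:
step_arm(commands=[[0,0,0,0,0,0,1],[0,0,0,0,0,0,-1],[0,0,0,0,0,0,-1],[0,0,0,0,0,0,-1],[0,0,0,0,0,0,-1],[0,0,0,0,0,0,-1],[0,0,-0.06,0,0,0,-1],[0,0,-0.14,0,0,0,-1],[0,0,-0.24,0,0,0,-1],[0,0,-0.32,0,0,0,-1]])

```text
clock: 42.05
tcp_pos: [0.5716, 0.0707, 0.3089]
orientation: [3.137, -0.051, 0.015]
contact_force: [0.6, -0.3, -0.4]
grip_width: 0.0853
```

Run:
```python
from h import *
o=readout.get_obs();p=o["tcp_pos"];print(p,o["contact_force"],o["joints"].round(2))
print(goal([.45,-.32,.36]))
```

```text
[0.57161605 0.07069206 0.30889787] [ 0.55541433 -0.26008987 -0.37043929] [-0.05  0.32 -0.22  1.79  0.09  1.04 -1.91]
(array([-0.2169,  0.7892, -0.1013]), array([0., 0., 0.]))
```

Emit:
step_arm(commands=[[-0.02,0.08,-0.05,0,0,0,-1],[-0.05,0.18,-0.1,0,0,0,-1],[-0.08,0.28,-0.1,0,0,0,-1],[-0.11,0.38,-0.1,0,0,0,-1],[-0.14,0.48,-0.1,0,0,0,-1],[-0.17,0.58,-0.1,0,0,0,-1],[-0.2,0.7,-0.1,0,0,0,-1],[-0.215,0.79,-0.1,0,0,0,-1],[-0.215,0.79,-0.1,0,0,0,-1],[-0.215,0.79,-0.1,0,0,0,-1]])

```text
clock: 43.3
tcp_pos: [0.4511, -0.3197, 0.3592]
orientation: [3.138, -0.05, 0.015]
contact_force: [0.0, -0.2, -0.9]
grip_width: 0.0856
```

Run:
```python
from h import *
a=grab_frame("side");b=grab_frame("top")
s=a["img"][100:300,190:330,::-1];t=b["img"][80:270,20:390,::-1]
S=cv2.resize(s,None,fx=2.9,fy=2.9,interpolation=2);T=cv2.resize(t,None,fx=1.06,fy=1.06,interpolation=2)
im=np.zeros((580,S.shape[1]+T.shape[1],3),np.uint8);im[:S.shape[0],:S.shape[1]]=S;im[:T.shape[0],S.shape[1]:]=T
cv2.imwrite("pics/m9.png",im)
print([(x["point"],atz(b,x["point"],.086)) for x in tip_of("knob_grip",b)],[(x["point"],atz(a,x["point"],.086)) for x in tip_of("knob_grip",a)],proj(a,[.571,.068,.086]),proj(b,[.571,.068,.086]))
for n in("jar_mid","glue_mid","spatula"):print(n,[x["point"] for x in tip_of(n,b)][:1])
save(b,"t9.png",(10,80,260,240),3)
```

```text
[([220.7, 167.8], array([0.5624835 , 0.07696633, 0.086     ]))] [([266.4, 191.7], array([0.56082009, 0.05083373, 0.086     ]))] [[267.32999194 189.63059107]] [[223.52593635 165.25757121]]
jar_mid []
glue_mid [[101.0, 214.2]]
spatula [[414.4, 204.0]]
```

View pics/m9.png

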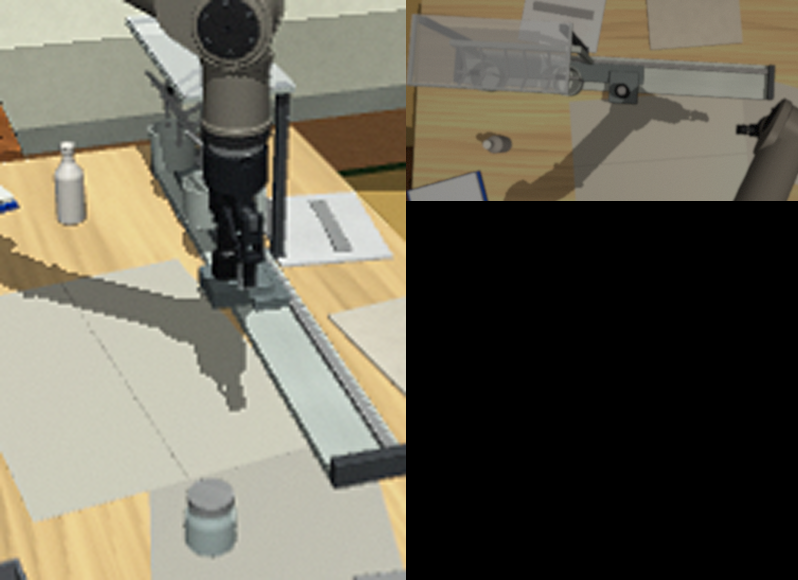

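View pics/t9.png

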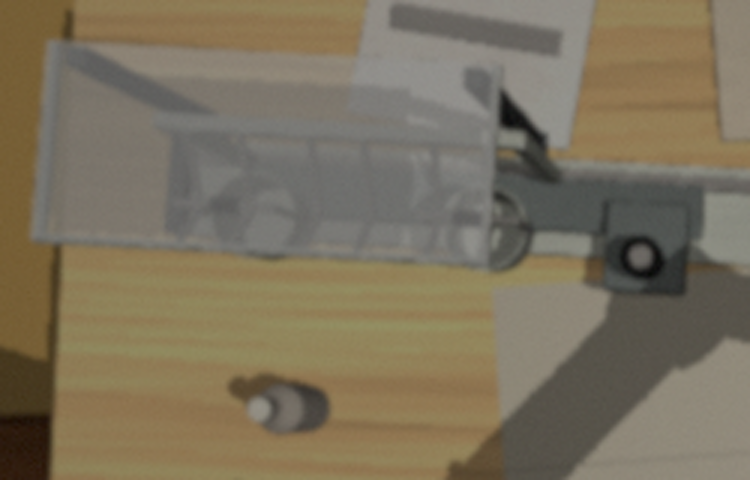

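Knob top is at (223.3,165.7), the same as at the start (223.2,165.5), so the rack is home. Both pots hang under the cover at crop (270,220) and (490,230), and the glue bottle and jar are undisturbed.

```bash
python3 -c "
from h import *
print(readout.get_obs()['contact_force']);print(r.hand_in())"
```

```text
[-0.7450433   0.22983541 -0.36944104]
the job is handed in; nothing more can be done
None
```

The pots are put away and the job is handed in; the hand-in gives no verdict.

- **Drawing the rack out:** the rack turned out to be unlocked, so I did not turn the knob. I drew it about 399 mm to its end stop, where it held at about 30 N.
- **Hanging the pots:** only two pots were on the table. I hung the left-hand one on hook 3 and the right-hand one on hook 1. Both seated at the same height and took the load before I let go.
- **Sliding it home:** I pushed the rack back about 401 mm until it stopped at about 18 N. I then released the knob and moved the arm clear.

**Last checks:**
- The knob's position in the top picture matches the start to within a fraction of a pixel.
- Both pots hang under the cover. The hook 1 pot looks as if it crosses the cover's edge from above, but that is perspective; by the given dimensions it is about 9 mm inside.
- The glue bottle and spatula are where they were. The network missed the jar in the last top picture because the arm hid it, but the side picture shows it unmoved.
- The network's knob points in the last pictures were about 1–2 cm off and disagreed with each other. I relied on the knob's centre as seen in the picture and on the measured travel instead.
- The tool was touching nothing at hand-in, at about 43 s on the clock.

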